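# Hang a vial carrier on the autosampler rail and index it

### The job

Hang the loaded vial carrier on the sampler's rail: lower its hook over the rail in the loading gap at the rail's left end, then slide it to the right along the rail until its index key drops fully home in the notch of the rail's top edge, and let go. The two vials must stay upright in the carrier, and the cap tub, the beaker and the bottle must stay where they are.

Things in the scene. Friction and masses are not known exactly. Their poses are not given: they have to be found in the camera images.
- rail_stand: Fixed aluminium rail, 360 mm long along its own y (+y: left end), on two dark posts. Origin: on the bench under the rail's middle; x away from the robot, z up. Front face x = -4 mm. Back wall to x = 7 mm, top z 141. End caps at y = +-172 to 180 rise 8 mm above the strip. The strip may stick out of either end by up to 90 mm.
- rail_top (a point): Rail's middle, on top of the steel strip (z 150 mm) that is its top edge, x -4 to 4 mm. The strip has one notch, 48 mm wide, 8 mm deep. The strip was clamped anywhere along the rail, so the notch's place is not measured: its middle lies between y = -105 and -15 mm of the rail; see it or find it by touch.
- loading_place (a point): On top of the strip at y = +117 mm of the rail, in the loading gap. From y = -164 to +79 mm a flange sticks out behind the rail (x 7 to 16, z 136 to 141 mm); from +79 to +172 it is missing: only there can the carrier's hook go down behind the rail. Bring the key point down here, within 12 mm along y.
- carrier: Loose grey bracket, 0.24 to 0.39 kg, 84 mm wide (y), 156 high, a white block with two vials in front. Origin: centre of its underside. At yaw 0 the vials are at -x and the hook at +x, as it must hang; its y then lies along the rail's. Lifted over the rail its underside must be above z = 80 mm. Hung, it leans up to 0.1 rad.
- carrier_grip (a point): Centre of the black upright grip tab of the carrier, straight above the key point: x 27, y 0, z 140 mm of the carrier. The tab is 14 mm thick (x) and 30 mm wide (y), z 119 to 156 mm. Friction on the rail is about 0.5 to 0.7, so riding under its own weight the carrier slides with 2 to 4 N, more if pressed down.
- carrier_key (a point): Middle of the hook's roof underside: x 27, y 0, z 110 mm of the carrier. Under it is an index key, 44 mm wide (y), 6 mm high, lower edges round. Outside the notch the carrier rides on the key and slides, this point 156 mm above the bench; over the notch it drops 6 mm by its weight (150 mm) and slides no more.
- carrier_toe (a point): Tip of the hook's toe: x 37, y 0, z 81 mm of the carrier. The toe is 50 mm wide, 6 thick, on a rear wall (x 46 to 51). It passes behind the rail and slides under the flange. The pads facing the rail's front are at x 21.5, z 52 to 62 mm. With the key point over the strip's middle the play is 1.5 mm forward (+x), 3 mm back.
- vial_a: Glass headspace vial, 23 mm across, 74 mm high, standing in the carrier's left pocket, 35 mm deep. Origin: centre of its underside, z up.
- vial_b: Glass headspace vial, 23 mm across, 74 mm high, standing in the carrier's right pocket, 35 mm deep. Origin: centre of its underside, z up.
- cap_tub: White tub of caps, 62 mm across, 35 mm high, on the bench. Leave alone.
- beaker: Glass beaker, 52 mm across, 70 mm high, on the bench. Leave alone.
- wash_bottle: White squeeze bottle with a red bent spout, 109 x 65 mm, 189 mm high, on the bench. Leave alone.
Mind the look-alikes: they are no part of the job. Leave any purple or turquoise look-alike of the carrier alone.

How it is judged:
On the way:
1. the carrier's hook is over the rail in the loading gap, its toe below the level of the retaining flange (x of carrier_key in the frame of rail_stand between -0.006 and 0.006 m and angle between carrier's own z axis and vertical below 0.15 rad and angle between the y axis of carrier and the y axis of rail_stand, either way round below 0.15 rad and y of carrier_key in the frame of rail_stand between 0.085 and 0.145 m and z of carrier_key in the frame of rail_stand between 0.148 and 0.165 m), for 0.2 s.
At the end, for the whole second after the job is handed in: Carrier at rest on the rail, key home in the notch: key point at most 2.5 mm above the strip's top, within 6 mm of its middle in depth, lean and skew under 0.15 rad; both vials in their pockets, tilted under 0.25 rad (x of carrier_key in the frame of rail_stand between -0.006 and 0.006 m and angle between carrier's own z axis and vertical below 0.15 rad and angle between the y axis of carrier and the y axis of rail_stand, either way round below 0.15 rad and z of carrier_key in the frame of rail_stand between 0.146 and 0.1525 m and y of carrier_key in the frame of rail_stand below 0.02 m and linear speed of carrier below 0.01 m/s and angular speed of carrier below 0.1 rad/s and horizontal distance between each of vial_a, vial_b and carrier below 0.032 m and z of each of vial_a, vial_b in the frame of carrier below 0.015 m and angle between each of vial_a, vial_b's own z axis and vertical below 0.25 rad); the robot touches nothing.
It fails at once if a vial leaves its pocket or tips (z of any of vial_a, vial_b in the frame of carrier above 0.03 m or angle between any of vial_a, vial_b's own z axis and vertical above 0.6 rad).
It fails at once if the cap tub, the beaker or the bottle is pushed more than 20 mm away (distance of any of cap_tub, beaker, wash_bottle from where it was at the start of the episode above 0.02 m).
It also fails if it takes over 48 s, if anything falls off the work surface, if the arm or the gripper's body presses on something with over 40 N, if the wrist force passes 120 N, or if a joint passes its speed limit or range.

### The arm

A 6-joint arm with a two-finger parallel gripper is mounted at the origin on a cart in front of the work surface, level with it; the furniture and walls round the work are solid. World frame = base frame: x ahead of the robot, y to its left, z up, the work surface at z = 0. Lengths are in m, angles in rad, forces in N, time in s.
With the tool pointing down it reaches from about 0.25 to 0.725 m from the base axis. Payload 4 kg.
Tool frame: the origin (TCP) lies midway between the tips of the shut fingers; the grasp point (between the pads) lies arm.hold_point_z behind it (arm.hold_point_z is the distance from the TCP to the grasp point, in m); z points along the fingers, y is the line along which they close (so a half turn about z gives the same grasp; the last joint's range is limited). The gripper opens to 85 mm and grips with 20 to 120 N. Pads are 22 mm wide; open, the fingers measure 114 mm over their backs; the gripper's body (76 mm by 85 mm) begins 54 mm behind the grasp point. The pads swing forward as they close: fully open they stand 13 mm farther back than shut.
Start: joints at [1.306, 0.241, 0.005, 1.335, 0, 1.571], TCP at [0.131, 0.483, 0.231] pointing down, gripper open.
Joint ranges: [-2.72, 2.72], [-1.05, 1.87], [-1.09, 1.28], [-1.99, 2.15], [-1.42, 1.44], [-3.14, 3.14]. Speed limits (rad/s): [2.79, 2.79, 3.14, 3.14, 3.14, 3.14].

### API

Orientations are given as a unit quaternion [w, x, y, z].
In Python, from bench import arm, imaging, job gives the robot as it stands. The module is installed in compiled form; this text tells all that it offers.
- The arm moves only by the shell command python3 -m handwheel 'ROWS' [FORCE]. ROWS is a JSON object of lists of equal length, an entry for each row: "turn": the turn, a rotation vector about the tool's x, y, z in units of 180 degrees (1.0 is 180 degrees), a list of three; "dp": the shift along the tool's x, y, z in units of 1 m (1.0 is 1 m), a list of three; "hand": the gripper's target within -1 to 1 (fully open at 1, half-way at 0, shut at -1). A call has 1 to 12 rows; each row is the pose to reach, as a shift and turn from the pose commanded when the call began, along the tool's axes at that moment, turning the shorter way round; what a row does not reach only later rows make up. A row lasts 1/12 s, in which the tool goes at most 41.7 mm and 7.16 degrees, less where a joint would pass 70% of its speed; a pose out of reach is approached as far as the arm can. A call with a number of a shift or a turn outside -1 to 1 is refused whole. A call with a gripper value outside its range is refused whole. The fingers move at their own pace and stop on an object; FORCE is the grip in N (left out, the last holds). Time passes only in rows, so rows that repeat a pose let the fingers close. It gives the time, the measured TCP pose, the force, the opening and the grip force at its end, in the units of the state.
- arm.get_state(): the state, without advancing time (a new reading comes with each control period).
- imaging.read_camera(name): name is "scene" or "side" or "wrist"; returns a dict with "img" (480x640x3 uint8, blue, green, red), "range_z" (480x640 float32, m along the optical axis (not along the pixel's ray), 0 where there is no reading), "fx", "fy", "cx", "cy" (pixels), "origin" and "attitude" of the camera in the world. Camera axes: x right, y down, z forward; pixel columns grow to the right and rows downward; lengths in m; the calibration is good to about 2 mm. The wrist camera is an equidistant fisheye: a pixel r from the principal point sees the ray r / f radians off the axis. A picture is of the moment at which its call begins.
- job.close_job(): hands the job in; it is judged then, once.
The state is a dict: "t": time; "q": joint angles; "joint_vel": joint speeds; "joint_efforts": joint torques, N m; "tcp_pos": TCP position; "eef_rot": TCP orientation; "force": force on the tool from outside, world axes, zero at the start; "moment": the same for the moment, N m; "grip_width": finger opening in m; "gripper_force": force on a finger pad.
Only numpy, scipy, OpenCV 4.12 (cv2) and the standard library are available. Lean on these libraries where they do the work, as an engineer would, in place of code of your own. Each camera call takes 0.05 s, during which the arm holds its last target. There are 200 camera calls.

## Working session

There is one attempt and no reset: what is moved stays moved. The work goes in short steps, Python scripts to look and compute and a shell command to move; the robot and the scene stay as the last step left them, time stands still between calls to the robot, and variables do not carry over. Pictures are saved under pics/ and viewed, at most 10 in all, crops included, and the job is handed in when it is done.

```bash
mkdir -p pics
cat > h.py <<'E'
import numpy as np, cv2
from bench import arm, imaging, job
from scipy.spatial.transform import Rotation as R
def quat(q): return R.from_quat([q[1],q[2],q[3],q[0]])
def att(c):
    a=np.array(c['attitude'],float)
    return quat(a) if a.size==4 else R.from_matrix(a.reshape(3,3))
def cloud(c):
    d=c['range_z']; v,u=np.mgrid[:480,:640]
    p=np.dstack([(u-c['cx'])/c['fx']*d,(v-c['cy'])/c['fy']*d,d])
    w=att(c).apply(p.reshape(-1,3))+np.array(c['origin']); w=w.reshape(480,640,3); w[d==0]=np.nan
    return w
E
python3 - <<'E'
from h import *
s=arm.get_state(); print(s, arm.hold_point_z)
for n in('scene','side'):
    c=imaging.read_camera(n); cv2.imwrite(f'pics/{n}0.png',c['img']); np.save(f'{n}0.npy',cloud(c)); print(n,c['origin'],c['attitude'],c['fx'],c['cx'],c['cy'])
E
```

```text
{'t': 0.0, 'q': array([1.30598500e+00, 2.41407915e-01, 3.69718882e-03, 1.33518382e+00,
       2.35051247e-06, 1.57079931e+00]), 'joint_vel': array([ 0.00087494, -0.00071965, -0.00027872,  0.00034466,  0.00051728,
        0.00040232]), 'joint_efforts': array([-8.16217562e-04, -3.72313893e+01,  2.52407491e+01,  1.69422990e-02,
       -3.48060337e-05, -6.91371270e-06]), 'tcp_pos': array([0.13069564, 0.48195434, 0.23040516]), 'eef_rot': array([-1.39665988e-04,  1.32020537e-01,  9.91246426e-01, -1.03977226e-03]), 'force': array([0.95600309, 0.51147394, 0.08220556]), 'moment': array([-0.02929203,  0.00419001,  0.01633868]), 'gripper_force': 0.0, 'grip_width': 0.08506715985603325} 0.0187
scene [-0.07121489 -0.17311201  0.84560391] [-0.31814296  0.7802393  -0.50296832  0.19244366] 500.2149327793979 311.8457059383615 241.52308703257967
side [0.02703243 0.8732733  0.77451587] [ 0.1374521  -0.26844957  0.8501039  -0.43170026] 597.46209359551 314.28161433997656 246.58168284343733
```

View pics/scene0.png

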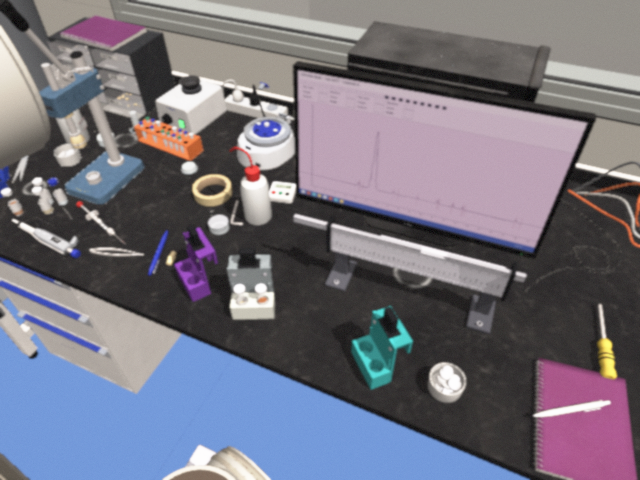

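View pics/side0.png

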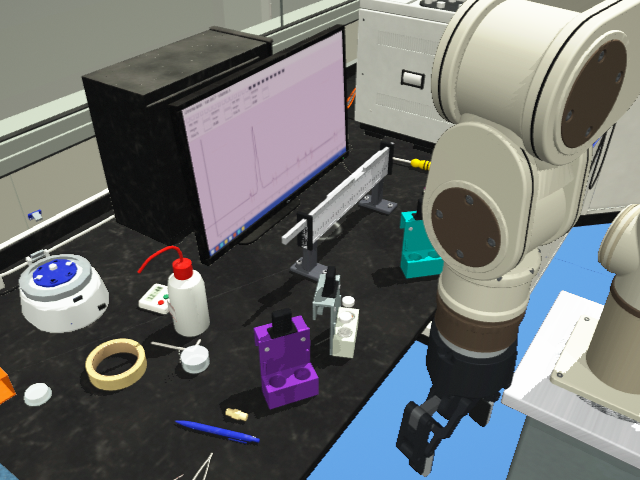

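Scene picture: the candidates are the grey carrier at (252,285), the purple look-alike at (193,265) and the turquoise one at (380,345). Grey with a white block and vials fits the description. The rail runs from (330,240) to (510,280), the bottle is at (256,195), and the strip sticks out of the left end at (296,219). One close crop to check.

Run:
```python
from h import *
a=cv2.imread('pics/scene0.png'); b=cv2.imread('pics/side0.png')
A=cv2.resize(a[225:325,205:295],(360,400),interpolation=cv2.INTER_CUBIC)
B=cv2.resize(b[255:365,290:380],(360,440),interpolation=cv2.INTER_CUBIC)[:400]
C=cv2.resize(a[205:305,290:530],(720,200*3//2),interpolation=cv2.INTER_CUBIC)[:200]
C=cv2.resize(a[210:295,290:530],(720,200),interpolation=cv2.INTER_CUBIC)
cv2.imwrite('pics/crop.png',np.vstack([np.hstack([A,B]),C]))
S=np.load('scene0.npy');D=np.load('side0.npy')
for n,W,pts in(('scene',S,[(265,290),(238,291),(252,310),(245,268),(249,263),(252,258),(240,275),(263,275),(330,240),(510,280),(420,250),(300,219),(335,280),(484,320),(253,195),(219,225),(447,382),(412,275)]),('side',D,[(326,280),(345,312),(348,300),(322,297),(285,240),(312,210),(388,152),(350,183),(308,268)])):
    for u,v in pts: print(n,(u,v),W[v,u].round(4))
```

```text
scene (265, 290) [0.4336 0.1781 0.0754]
scene (238, 291) [0.4086 0.2241 0.0775]
scene (252, 310) [0.4077 0.198  0.0309]
scene (245, 268) [0.4385 0.2206 0.116 ]
scene (249, 263) [0.446  0.2148 0.1255]
scene (252, 258) [0.45   0.2089 0.1384]
scene (240, 275) [0.4336 0.2319 0.0949]
scene (263, 275) [0.4531 0.1914 0.0931]
scene (330, 240) [0.5787 0.1029 0.1095]
scene (510, 280) [ 0.5889 -0.244   0.1419]
scene (420, 250) [ 0.5899 -0.077   0.1471]
scene (300, 219) [0.5747 0.1674 0.1474]
scene (335, 280) [0.5577 0.0816 0.0152]
scene (484, 320) [ 0.5893 -0.2282  0.0077]
scene (253, 195) [0.6501 0.3249 0.0964]
scene (219, 225) [0.5973 0.3967 0.0198]
scene (447, 382) [ 0.4152 -0.1946  0.0263]
scene (412, 275) [ 0.6493 -0.0621  0.0011]
side (326, 280) [0.451  0.2387 0.1495]
side (345, 312) [0.4234 0.2201 0.0791]
side (348, 300) [0.4345 0.1931 0.0814]
side (322, 297) [0.4552 0.2439 0.1142]
side (285, 240) [0.5783 0.1834 0.1462]
side (312, 210) [ 7.285e-01 -1.125e-01  3.000e-04]
side (388, 152) [ 0.6003 -0.2344  0.1411]
side (350, 183) [ 0.5923 -0.0585  0.1454]
side (308, 268) [0.5915 0.0951 0.0188]
```

View pics/crop.png

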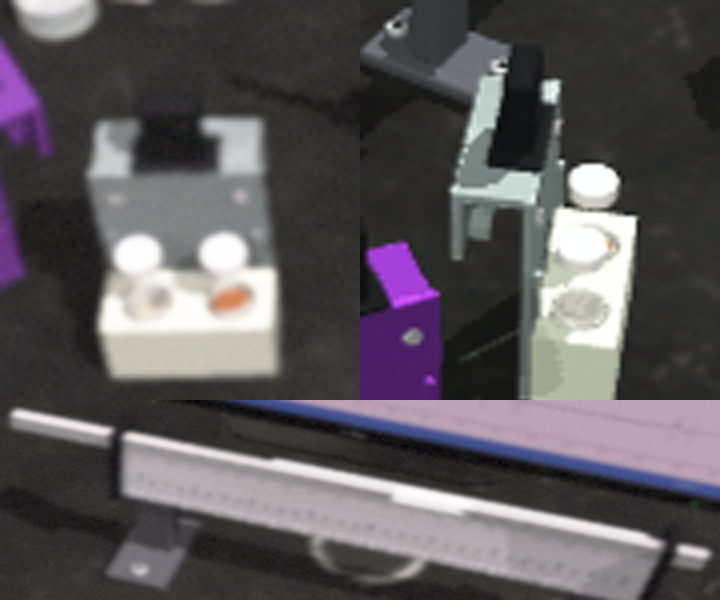

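The crop shows the grey carrier with its black tab, white block and two vials at scene (252,285), turned about 25° from the rail. The strip has lower and brighter stretches near scene columns 381 to 445. Next I fit the poses.

Run:
```python
from h import *
S=np.load('scene0.npy');D=np.load('side0.npy')
ia=cv2.imread('pics/scene0.png');ib=cv2.imread('pics/side0.png')
P=np.vstack([S.reshape(-1,3),D.reshape(-1,3)]);C=np.vstack([ia.reshape(-1,3),ib.reshape(-1,3)]).astype(int)
cam=np.r_[np.zeros(307200),np.ones(307200)]
m=(P[:,0]>.36)&(P[:,0]<.5)&(P[:,1]>.14)&(P[:,1]<.275)&(P[:,2]>.02)
sat=C.max(1)-C.min(1)
m&=sat<35
br=C.max(1)
def rect(k,n):
    for c in(0,1):
        q=P[k&(cam==c)]
        if len(q)<8: continue
        r=cv2.minAreaRect((q[:,:2]*1000).astype(np.float32)); print(n,c,len(q),np.round(q.mean(0),4),'rect',np.round(r[0],1),np.round(r[1],1),round(r[2],1),'zmax',q[:,2].max().round(4))
rect(m&(br<70)&(P[:,2]>.122),'tab')
rect(m&(br>60)&(P[:,2]>.105)&(P[:,2]<.121),'roof')
rect(m&(br>150)&(P[:,2]>.03)&(P[:,2]<.06),'block')
rect(m&(br>60)&(P[:,2]>.085)&(P[:,2]<.105),'plate')
# rail
m=(P[:,0]>.5)&(P[:,0]<.68)&(abs(P[:,1]+.07)<.27)&(P[:,2]>.1)&(P[:,2]<.165)&(br>90)
for c in(0,1):
    k=m&(cam==c)&(P[:,2]>.112)&(P[:,2]<.134); q=P[k]; q=q[(q[:,1]>-.2)&(q[:,1]<.08)]
    l=cv2.fitLine(q[:,:2].astype(np.float32),cv2.DIST_HUBER,0,.001,.001).ravel(); print('face',c,len(q),l)
    k=m&(cam==c)&(P[:,2]>.14); q=P[k]
    print('top zmax profile',[(round(y,3),len(w),round(float(np.percentile(w[:,2],90)),4)) for y in np.arange(-.32,.2,.01) for w in [q[(q[:,1]>=y)&(q[:,1]<y+.01)]] if len(w)>2])
    k=(cam==c)&(abs(P[:,0]-.585)<.04)&(br<60)&(P[:,2]>.142)&(P[:,2]<.17)&(abs(P[:,1]+.07)<.27)
    print('dark hi',np.c_[P[k],][::max(1,k.sum()//12)].round(3).tolist())
```

```text
tab 0 255 [0.4474 0.218  0.1439] rect [449.9 220.1] [15.6 30.4] 25.6 zmax 0.1574
tab 1 241 [0.4497 0.228  0.1451] rect [453.3 223.6] [20.1 33. ] 23.3 zmax 0.1588
roof 0 478 [0.4513 0.2197 0.114 ] rect [455.8 222.9] [38. 82.] 25.3 zmax 0.1203
roof 1 435 [0.4554 0.2369 0.1157] rect [458.9 225.3] [35.9 86.9] 25.4 zmax 0.1206
block 0 633 [0.422  0.2068 0.0388] rect [424.7 207.8] [41.5 83.9] 25.0 zmax 0.0599
block 1 629 [0.4228 0.2162 0.0397] rect [427.5 208.4] [36.2 89.1] 25.6 zmax 0.0586
plate 0 296 [0.4424 0.2147 0.0951] rect [445.4 212.9] [34.1 88.3] 46.7 zmax 0.105
plate 1 122 [0.4462 0.2414 0.0941] rect [453.7 226.1] [34.6 79.4] 19.4 zmax 0.1047
face 0 1133 [ 0.05530593 -0.9984695   0.5907608  -0.10307372]
top zmax profile [(np.float64(-0.27), 25, 0.1502), (np.float64(-0.26), 41, 0.1501), (np.float64(-0.25), 10, 0.1581), (np.float64(-0.24), 42, 0.1501), (np.float64(-0.23), 46, 0.1503), (np.float64(-0.22), 45, 0.1508), (np.float64(-0.21), 42, 0.1503), (np.float64(-0.2), 42, 0.1502), (np.float64(-0.19), 47, 0.1502), (np.float64(-0.18), 44, 0.1497), (np.float64(-0.17), 45, 0.1501), (np
[... 2547 characters left out ...]
 28, 0.1514), (np.float64(0.07), 23, 0.1513), (np.float64(0.08), 24, 0.1522), (np.float64(0.09), 11, 0.1522), (np.float64(0.1), 4, 0.1591), (np.float64(0.11), 19, 0.1522), (np.float64(0.12), 31, 0.1515), (np.float64(0.13), 27, 0.1517), (np.float64(0.14), 26, 0.1521), (np.float64(0.15), 31, 0.1514), (np.float64(0.16), 32, 0.1516), (np.float64(0.17), 29, 0.1516), (np.float64(0.18), 26, 0.1509)]
dark hi [[0.625, -0.243, 0.159], [0.609, -0.239, 0.16], [0.595, -0.246, 0.158], [0.618, -0.236, 0.15], [0.602, -0.24, 0.151], [0.595, -0.242, 0.147], [0.602, 0.114, 0.158], [0.588, 0.107, 0.158], [0.603, 0.111, 0.15], [0.6, 0.112, 0.149], [0.596, 0.11, 0.147], [0.577, 0.11, 0.153], [0.577, 0.11, 0.146]]
```

```bash
cat >> h.py <<'E'
def go(pos,yaw):
    "shift/turn in tool axes to put TCP at pos, tool down, tool y at world yaw (deg)"
    s=arm.get_state(); r=quat(s['eef_rot']); a=np.deg2rad(yaw)
    y=np.array([np.cos(a),np.sin(a),0]); z=np.array([0,0,-1.]); 
    T=R.from_matrix(np.c_[np.cross(y,z),y,z]); dp=r.inv().apply(np.array(pos)-s['tcp_pos'])
    print('dp',dp.round(4),'turn',((r.inv()*T).as_rotvec()/np.pi).round(4),'t',s['t'],'tcp',s['tcp_pos'].round(4),'F',s['force'].round(1))
E
python3 - <<'E'
from h import *
go([.4515,.222,.20],25.4)
S=np.load('scene0.npy');q=S.reshape(-1,3)
k=(q[:,0]>.61)&(q[:,0]<.8)&(q[:,2]>.06)&(q[:,2]<.4)
for y in np.arange(-.25,.3,.05):
    w=q[k&(abs(q[:,1]-y)<.02)]
    print(round(y,2),[(z,w[abs(w[:,2]-z)<.02][:,0].min().round(3)) for z in(.1,.2,.3) if (abs(w[:,2]-z)<.02).any()])
E
```

```text
dp [-0.3777 -0.167   0.0308] turn [-5.000e-04  2.000e-04  2.746e-01] t 0.1 tcp [0.1307 0.482  0.2305] F [-0.1 -0.4  0.4]
-0.25 [(0.1, np.float64(0.73)), (0.2, np.float64(0.739)), (0.3, np.float64(0.747))]
-0.2 [(0.1, np.float64(0.727)), (0.2, np.float64(0.737)), (0.3, np.float64(0.744))]
-0.15 [(0.1, np.float64(0.727)), (0.2, np.float64(0.736)), (0.3, np.float64(0.742))]
-0.1 [(0.1, np.float64(0.725)), (0.2, np.float64(0.733)), (0.3, np.float64(0.741))]
-0.05 [(0.1, np.float64(0.722)), (0.2, np.float64(0.73)), (0.3, np.float64(0.738))]
-0.0 [(0.1, np.float64(0.718)), (0.2, np.float64(0.728)), (0.3, np.float64(0.736))]
0.05 [(0.1, np.float64(0.717)), (0.2, np.float64(0.727)), (0.3, np.float64(0.735))]
0.1 [(0.1, np.float64(0.715)), (0.2, np.float64(0.724)), (0.3, np.float64(0.733))]
0.15 [(0.1, np.float64(0.712)), (0.2, np.float64(0.723)), (0.3, np.float64(0.729))]
0.2 [(0.1, np.float64(0.71)), (0.2, np.float64(0.721)), (0.3, np.float64(0.728))]
0.25 [(0.1, np.float64(0.709)), (0.2, np.float64(0.717)), (0.3, np.float64(0.723))]
```

```bash
python3 -m handwheel '{"dp":[[-0.1,-0.044,0.0],[-0.2,-0.088,0.0],[-0.3777,-0.167,0.01],[-0.3777,-0.167,0.0308],[-0.3777,-0.167,0.0308],[-0.3777,-0.167,0.0308],[-0.3777,-0.167,0.0308],[-0.3777,-0.167,0.0308],[-0.3777,-0.167,0.0308],[-0.3777,-0.167,0.0308],[-0.3777,-0.167,0.0308],[-0.3777,-0.167,0.0308]],"turn":[[0,0,0.03],[0,0,0.07],[0,0,0.11],[0,0,0.15],[0,0,0.19],[0,0,0.23],[0,0,0.2746],[0,0,0.2746],[0,0,0.2746],[0,0,0.2746],[0,0,0.2746],[0,0,0.2746]],"hand":[1,1,1,1,1,1,1,1,1,1,1,1]}' 40
python3 - <<'E'
from h import *
c=imaging.read_camera('wrist'); cv2.imwrite('pics/wrist1.png',c['img']); print(c['origin'],c['attitude'],c['fx'],c['cx'],c['cy'])
go([.4515,.222,.126],25.4)
E
```

```text
t: 1.1
tcp_pos: [0.4525, 0.2207, 0.1994]
eef_rot: [-0.001, 0.536, 0.844, -0.001]
force: [-0.4, -0.4, -1.3]
grip_width: 0.0852
gripper_force: 0.0
[0.41719652 0.29566933 0.34215791] [0.16092393 0.96257461 0.21525907 0.03488759] 371.64829954431775 326.4105566784968 239.95319900920046
dp [0.0002 0.0003 0.0738] turn [-0.0006 -0.0001 -0.0007] t 1.15 tcp [0.4515 0.2218 0.1998] F [ 0.4  0.  -1.3]
```

View pics/wrist1.png

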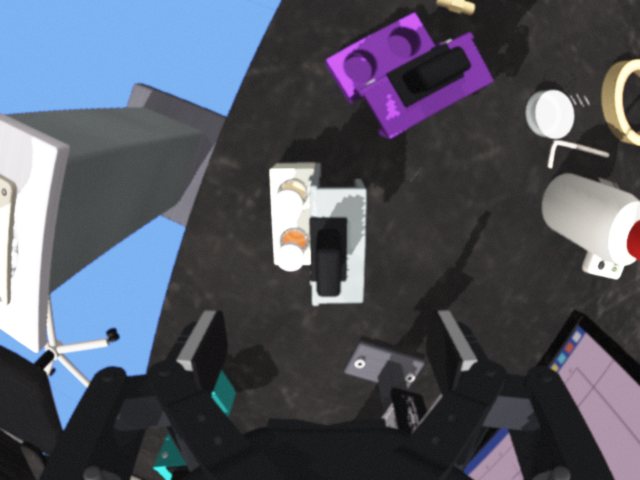

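The tab, about (330,255), lies midway between the fingers at (205,340) and (455,340) and is aligned with them. Purple is well clear. Descending and gripping.

```bash
python3 -m handwheel '{"dp":[[0,0,0.025],[0,0,0.05],[0,0,0.065],[0,0,0.0735],[0,0,0.0735],[0,0,0.0735]],"turn":[[0,0,0],[0,0,0],[0,0,0],[0,0,0],[0,0,0],[0,0,0]],"hand":[1,1,1,1,1,1]}' 40; python3 -m handwheel '{"dp":[[0,0,0],[0,0,0],[0,0,0],[0,0,0],[0,0,0],[0,0,0],[0,0,0],[0,0,0],[0,0,0],[0,0,0]],"turn":[[0,0,0],[0,0,0],[0,0,0],[0,0,0],[0,0,0],[0,0,0],[0,0,0],[0,0,0],[0,0,0],[0,0,0]],"hand":[0.2,-0.2,-0.5,-0.8,-1,-1,-1,-1,-1,-1]}' 50
python3 - <<'E'
from h import *
go([.4515,.222,.256],25.4); s=arm.get_state(); print(s['grip_width'],s['gripper_force'],s['moment'])
E
```

```text
t: 1.65
tcp_pos: [0.451, 0.2234, 0.1273]
eef_rot: [-0.0, 0.534, 0.846, -0.0]
force: [-0.4, 0.0, -0.5]
grip_width: 0.0852
gripper_force: 0.0
t: 2.48
tcp_pos: [0.4522, 0.2227, 0.1274]
eef_rot: [0.0, 0.534, 0.845, 0.001]
force: [1.5, 1.0, 2.0]
grip_width: 0.013
gripper_force: 49.8
dp [-0.0004 -0.0008 -0.1286] turn [ 0.0004  0.     -0.    ] t 2.4833 tcp [0.4522 0.2227 0.1274] F [1.5 1.  2. ]
0.012981727846267192 49.754122495651245 [ 0.08320914 -0.20652748  0.07108528]
```

```bash
python3 -m handwheel '{"dp":[[0,0,-0.005],[0,0,-0.015],[0,0,-0.03],[0,0,-0.045],[0,0,-0.06],[0,0,-0.075],[0,0,-0.088],[0,0,-0.096],[0,0,-0.1],[0,0,-0.1]],"turn":[[0,0,0],[0,0,0],[0,0,0],[0,0,0],[0,0,0],[0,0,0],[0,0,0],[0,0,0],[0,0,0],[0,0,0]],"hand":[-1,-1,-1,-1,-1,-1,-1,-1,-1,-1]}' 50
python3 - <<'E'
from h import *
s=arm.get_state();print(s['force'],s['moment'],s['grip_width'])
go([.50,.05,.227],3.17)
E
```

```text
t: 3.32
tcp_pos: [0.4519, 0.2227, 0.2278]
eef_rot: [0.0, 0.534, 0.845, 0.0]
force: [0.4, -0.4, -3.2]
grip_width: 0.0135
gripper_force: 49.1
[ 0.41527343 -0.43723129 -3.18855069] [ 0.04884346 -0.04666917  0.03777574] 0.013512714897292524
dp [-0.1766 -0.0306  0.0008] turn [ 3.000e-04 -1.000e-04  1.235e-01] t 3.3167 tcp [0.4519 0.2227 0.2278] F [ 0.4 -0.4 -3.2]
```

```bash
python3 -m handwheel '{"dp":[[-0.007,-0.001,0],[-0.02,-0.003,0],[-0.037,-0.006,0],[-0.056,-0.01,0],[-0.075,-0.013,0],[-0.095,-0.016,0],[-0.115,-0.02,0],[-0.135,-0.023,0],[-0.152,-0.026,0],[-0.167,-0.029,0],[-0.1766,-0.0306,0],[-0.1766,-0.0306,0]],"turn":[[0,0,0.005],[0,0,0.015],[0,0,0.03],[0,0,0.045],[0,0,0.06],[0,0,0.075],[0,0,0.09],[0,0,0.105],[0,0,0.115],[0,0,0.12],[0,0,0.1235],[0,0,0.1235]],"hand":[-1,-1,-1,-1,-1,-1,-1,-1,-1,-1,-1,-1]}' 50
cat > meas.py <<'E'
from h import *
import sys
tag=sys.argv[1]
for n in('scene','side'):
    c=imaging.read_camera(n); W=cloud(c); i=c['img']; cv2.imwrite(f'pics/{n}{tag}.png',i)
    s=arm.get_state(); t=s['tcp_pos']; P=W.reshape(-1,3); C=i.reshape(-1,3).astype(int); sat=C.max(1)-C.min(1); br=C.max(1)
    u=t[2]-.1274
    near=(abs(P[:,0]-t[0])<.09)&(abs(P[:,1]-t[1])<.07)&(sat<40)
    for nm,k in(('roof',near&(br>60)&(P[:,2]-u>.105)&(P[:,2]-u<.122)),('block',near&(br>150)&(P[:,2]-u>.03)&(P[:,2]-u<.058))):
        q=P[k]
        if len(q)<20: continue
        r=cv2.minAreaRect((q[:,:2]*1000).astype(np.float32)); print(n,nm,len(q),np.round(r[0],1),np.round(r[1],1),round(r[2],1),'z',np.percentile(q[:,2],[5,95]).round(4))
    k=(br>90)&(P[:,2]>.112)&(P[:,2]<.134)&(abs(P[:,0]-.59)<.04)&(P[:,1]>-.2)&(P[:,1]<.08)
    q=P[k&(abs(P[:,0]-(.592-.0554*(P[:,1]+.103)))<.008)]
    l=cv2.fitLine(q[:,:2].astype(np.float32),cv2.DIST_HUBER,0,.001,.001).ravel(); print('face',len(q),'x at y=.0478:',l[2]+l[0]/l[1]*(.0478-l[3]),l[0]/l[1])
s=arm.get_state(); print('tcp',s['tcp_pos'].round(4),'F',s['force'].round(1),s['moment'].round(2),s['t'])
E
python3 meas.py 2
python3 -c "
from h import *
go([.587,.0478,.227],3.17)
a=cv2.imread('pics/scene2.png')[180:320,270:450];b=cv2.imread('pics/side2.png')[120:330,240:420]
cv2.imwrite('pics/c2.png',np.hstack([cv2.resize(a,(400,311)),cv2.resize(b,(267,311))]))"
```

```text
t: 4.32
tcp_pos: [0.4996, 0.0478, 0.226]
eef_rot: [-0.0, 0.689, 0.725, -0.001]
force: [1.3, -0.5, -2.8]
grip_width: 0.0135
gripper_force: 49.1
scene roof 534 [502.4  45.8] [37.3 83.5] 4.1 z [0.2055 0.2165]
scene block 863 [518.4  46.6] [140.8 138.9] 2.0 z [0.1306 0.1499]
face 924 x at y=.0478: 0.5824805 -0.054210465
side roof 344 [505.9  49.4] [37.5 87. ] 2.7 z [0.2053 0.2175]
side block 902 [519.6  52. ] [139.3 135.5] 0.0 z [0.1305 0.1514]
face 246 x at y=.0478: 0.58525294 -0.057478018
tcp [0.4994 0.0498 0.2264] F [-0.2 -0.7 -2.5] [ 0.07 -0.03  0.05] 4.4167
dp [-0.0068  0.0874 -0.0008] turn [-0.0005 -0.0002 -0.0002] t 4.4167 tcp [0.4994 0.0498 0.2264] F [-0.2 -0.7 -2.5]
```

View pics/c2.png

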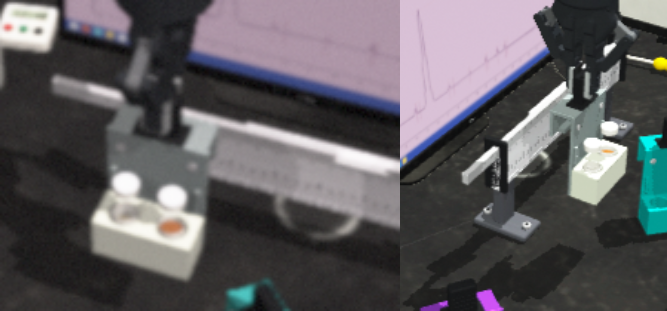

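```bash
python3 -c "
from h import *
go([.588,.051,.2264],3.17)"
python3 -m handwheel '{"dp":[[-0.0005,0.005,0],[-0.001,0.015,0],[-0.002,0.028,0],[-0.003,0.041,0],[-0.004,0.054,0],[-0.005,0.067,0],[-0.0065,0.078,0],[-0.0065,0.085,0],[-0.0065,0.0882,0],[-0.0065,0.0882,0],[-0.0065,0.0882,0]],"turn":[[0,0,0],[0,0,0],[0,0,0],[0,0,0],[0,0,0],[0,0,0],[0,0,0],[0,0,0],[0,0,0],[0,0,0],[0,0,0]],"hand":[-1,-1,-1,-1,-1,-1,-1,-1,-1,-1,-1]}' 50
python3 meas.py 3; python3 -c "
from h import *
go([.588,.051,.19],3.17)"
```

```text
dp [-0.0036  0.0886 -0.0002] turn [-0.0005 -0.0002 -0.0002] t 4.4167 tcp [0.4994 0.0498 0.2264] F [-0.2 -0.7 -2.5]
t: 5.33
tcp_pos: [0.5878, 0.0487, 0.2268]
eef_rot: [-0.0, 0.687, 0.727, -0.0]
force: [0.8, -0.8, -2.2]
grip_width: 0.0134
gripper_force: 49.1
scene roof 497 [589.9  46.5] [38.2 83.6] 3.0 z [0.206  0.2177]
scene block 828 [563.9  44. ] [ 64.8 140.3] 10.8 z [0.1314 0.1493]
face 856 x at y=.0478: 0.5823348 -0.055870578
side roof 335 [594.2  48.5] [38.7 85.4] 3.2 z [0.2058 0.2185]
side block 637 [565.3  47.9] [ 54.2 137.5] 0.7 z [0.1312 0.1487]
face 308 x at y=.0478: 0.5852271 -0.05709613
tcp [0.5876 0.0485 0.2271] F [-0.3  0.2 -3.9] [ 0.06 -0.05 -0.01] 5.4333
dp [0.0025 0.0005 0.0371] turn [-0.0002 -0.      0.0001] t 5.4333 tcp [0.5876 0.0485 0.2271] F [-0.3  0.2 -3.9]
```

```bash
python3 -m handwheel '{"dp":[[0,0.0007,0.004],[0,0.0007,0.01],[0,0.0007,0.017],[0,0.0007,0.024],[0,0.0007,0.03],[0,0.0007,0.035],[0,0.0007,0.037],[0,0.0007,0.037]],"turn":[[0,0,0],[0,0,0],[0,0,0],[0,0,0],[0,0,0],[0,0,0],[0,0,0],[0,0,0]],"hand":[-1,-1,-1,-1,-1,-1,-1,-1]}' 50; python3 -m handwheel '{"dp":[[0,0,0.002],[0,0,0.004],[0,0,0.006],[0,0,0.008],[0,0,0.008],[0,0,0.008]],"turn":[[0,0,0],[0,0,0],[0,0,0],[0,0,0],[0,0,0],[0,0,0]],"hand":[-1,-1,-1,-1,-1,-1]}' 50
```

```text
t: 6.1
tcp_pos: [0.5884, 0.0482, 0.189]
eef_rot: [-0.001, 0.687, 0.726, -0.001]
force: [0.3, 0.5, -3.7]
grip_width: 0.0129
gripper_force: 49.1
t: 6.6
tcp_pos: [0.5888, 0.0483, 0.1819]
eef_rot: [-0.0, 0.687, 0.726, -0.0]
force: [0.7, 0.6, -2.5]
grip_width: 0.0135
gripper_force: 49.1
```

```bash
python3 -m handwheel '{"dp":[[0,0,0.002],[0,0,0.004],[0,0,0.006],[0,0,0.0075],[0,0,0.0075],[0,0,0.0075]],"turn":[[0,0,0],[0,0,0],[0,0,0],[0,0,0],[0,0,0],[0,0,0]],"hand":[-1,-1,-1,-1,-1,-1]}' 50; python3 -m handwheel '{"dp":[[0,0,0.001],[0,0,0.001],[0,0,0.001]],"turn":[[0,0,0],[0,0,0],[0,0,0]],"hand":[-1,-1,-1]}' 50; python3 meas.py 4
```

```text
t: 7.1
tcp_pos: [0.5888, 0.0483, 0.1743]
eef_rot: [-0.0, 0.687, 0.726, -0.0]
force: [0.3, 0.1, -2.7]
grip_width: 0.0133
gripper_force: 49.1
t: 7.35
tcp_pos: [0.5889, 0.0483, 0.1735]
eef_rot: [0.0, 0.687, 0.726, -0.0]
force: [-0.4, -0.2, -3.5]
grip_width: 0.0128
gripper_force: 49.1
scene roof 468 [592.2  46.5] [ 38.8 133.8] 4.0 z [0.1522 0.1641]
scene block 722 [561.5  35.9] [ 47.7 117.5] 4.5 z [0.079  0.0961]
face 983 x at y=.0478: 0.5803387 -0.06589575
side roof 341 [595.3  43.1] [ 38.9 128.6] 2.7 z [0.1523 0.1649]
side block 603 [565.   46.1] [134.4  54.1] 89.3 z [0.0779 0.0912]
face 523 x at y=.0478: 0.5800375 -0.087434545
tcp [0.589  0.0483 0.1736] F [ 0.6  0.9 -2.8] [ 0.04 -0.05 -0.  ] 7.45
```

```bash
python3 -m handwheel '{"dp":[[0,0,0.0005],[0,0,0.001],[0,0,0.001],[0,0,0.001]],"turn":[[0,0,0],[0,0,0],[0,0,0],[0,0,0]],"hand":[-1,-1,-1,-1]}' 50; python3 -m handwheel '{"dp":[[0,0,0.0005],[0,0,0.001],[0,0,0.001],[0,0,0.001]],"turn":[[0,0,0],[0,0,0],[0,0,0],[0,0,0]],"hand":[-1,-1,-1,-1]}' 50
```

```text
t: 7.78
tcp_pos: [0.5891, 0.0483, 0.1733]
eef_rot: [0.0, 0.687, 0.726, 0.0]
force: [-1.1, 0.4, 3.7]
grip_width: 0.0131
gripper_force: 50.0
t: 8.12
tcp_pos: [0.5891, 0.0484, 0.1733]
eef_rot: [0.001, 0.687, 0.726, 0.001]
force: [-3.7, 0.4, 7.7]
grip_width: 0.0132
gripper_force: 50.7
```

```bash
python3 -m handwheel '{"dp":[[0,-0.0005,-0.001],[-0.003,-0.0005,-0.001],[-0.008,-0.0005,-0.001],[-0.014,-0.0005,-0.001],[-0.02,-0.0005,-0.001],[-0.026,-0.0005,-0.001],[-0.032,-0.0005,-0.001],[-0.038,-0.0005,-0.001],[-0.044,-0.0005,-0.001],[-0.048,-0.0005,-0.001],[-0.05,-0.0005,-0.001],[-0.05,-0.0005,-0.001]],"turn":[[0,0,0],[0,0,0],[0,0,0],[0,0,0],[0,0,0],[0,0,0],[0,0,0],[0,0,0],[0,0,0],[0,0,0],[0,0,0],[0,0,0]],"hand":[-1,-1,-1,-1,-1,-1,-1,-1,-1,-1,-1,-1]}' 50
python3 -c "
from h import *
s=arm.get_state();print(s['moment'].round(2)); go([.5972,-.103,.1733],3.17)"
```

```text
t: 9.12
tcp_pos: [0.5919, -0.0018, 0.1733]
eef_rot: [0.0, 0.687, 0.726, 0.001]
force: [-1.0, 3.1, 4.9]
grip_width: 0.0135
gripper_force: 50.3
[0.78 0.04 0.04]
dp [-1.013e-01 -3.000e-04 -1.000e-04] turn [ 0.0007 -0.0003 -0.0001] t 9.1167 tcp [ 0.5919 -0.0018  0.1733] F [-1.   3.1  4.9]
```

```bash
python3 -m handwheel '{"dp":[[-0.003,0,0],[-0.009,0,0],[-0.017,0,0],[-0.025,0,0],[-0.033,0,0],[-0.041,0,0],[-0.049,0,0],[-0.057,0,0],[-0.065,0,0],[-0.073,0,0],[-0.079,0,0],[-0.082,0,0]],"turn":[[0,0,0],[0,0,0],[0,0,0],[0,0,0],[0,0,0],[0,0,0],[0,0,0],[0,0,0],[0,0,0],[0,0,0],[0,0,0],[0,0,0]],"hand":[-1,-1,-1,-1,-1,-1,-1,-1,-1,-1,-1,-1]}' 50
python3 meas.py 5
```

```text
t: 10.12
tcp_pos: [0.5962, -0.0836, 0.1731]
eef_rot: [-0.0, 0.687, 0.726, 0.001]
force: [0.3, 5.7, 5.7]
grip_width: 0.0131
gripper_force: 50.4
scene roof 505 [599.8 -86.5] [ 39.9 127.6] 2.3 z [0.1521 0.1637]
scene block 608 [568.4 -84. ] [ 47.5 138.1] 2.8 z [0.0803 0.0886]
face 919 x at y=.0478: 0.5820312 -0.05555991
side roof 298 [601.8 -83.8] [ 37.8 138.5] 0.8 z [0.1513 0.165 ]
side block 545 [571.2 -83. ] [ 46.9 136.4] 1.5 z [0.0773 0.0956]
face 555 x at y=.0478: 0.5853425 -0.041580733
tcp [ 0.5962 -0.084   0.1732] F [0.  3.1 4.9] [ 0.85 -0.05  0.07] 10.2167
```

```bash
python3 -m handwheel '{"dp":[[-0.002,0,0],[-0.005,0,0],[-0.008,0,0],[-0.011,0,0],[-0.013,0,0],[-0.014,0,0],[-0.015,0,0],[-0.015,0,0]],"turn":[[0,0,0],[0,0,0],[0,0,0],[0,0,0],[0,0,0],[0,0,0],[0,0,0],[0,0,0]],"hand":[-1,-1,-1,-1,-1,-1,-1,-1]}' 50
python3 -m handwheel '{"dp":[[-0.001,0,0],[-0.002,0,0],[-0.002,0,0]],"turn":[[0,0,0],[0,0,0],[0,0,0]],"hand":[-1,-1,-1]}' 50
python3 -m handwheel '{"dp":[[-0.001,0,0],[-0.002,0,0],[-0.002,0,0]],"turn":[[0,0,0],[0,0,0],[0,0,0]],"hand":[-1,-1,-1]}' 50
```

```text
t: 10.88
tcp_pos: [0.5958, -0.0993, 0.1713]
eef_rot: [-0.001, 0.688, 0.726, -0.001]
force: [0.5, -0.1, -2.7]
grip_width: 0.0131
gripper_force: 49.1
t: 11.13
tcp_pos: [0.5966, -0.1008, 0.1723]
eef_rot: [-0.0, 0.687, 0.726, -0.0]
force: [-1.1, -1.0, -3.3]
grip_width: 0.0134
gripper_force: 49.1
t: 11.38
tcp_pos: [0.5968, -0.1024, 0.1726]
eef_rot: [-0.0, 0.687, 0.726, 0.0]
force: [-0.8, 1.0, -2.7]
grip_width: 0.0134
gripper_force: 49.2
```

Force dropped at -0.099, so the key is over the notch. Lowering in place, gently.

```bash
python3 -m handwheel '{"dp":[[0,0,0.001],[0,0,0.002],[0,0,0.003],[0,0,0.003],[0,0,0.003]],"turn":[[0,0,0],[0,0,0],[0,0,0],[0,0,0],[0,0,0]],"hand":[-1,-1,-1,-1,-1]}' 50
python3 -m handwheel '{"dp":[[0,0,0.001],[0,0,0.002],[0,0,0.002],[0,0,0.002]],"turn":[[0,0,0],[0,0,0],[0,0,0],[0,0,0]],"hand":[-1,-1,-1,-1]}' 50
```

```text
t: 11.8
tcp_pos: [0.5973, -0.1014, 0.1697]
eef_rot: [-0.0, 0.687, 0.727, 0.001]
force: [1.3, 4.8, 0.5]
grip_width: 0.013
gripper_force: 49.6
t: 12.13
tcp_pos: [0.597, -0.1014, 0.1674]
eef_rot: [-0.001, 0.687, 0.727, 0.001]
force: [0.2, 5.4, -0.0]
grip_width: 0.013
gripper_force: 49.6
```

```bash
python3 -m handwheel '{"dp":[[0.0005,0,0],[0.001,0,0],[0.001,0,0.0005],[0.001,0,0.0008],[0.001,0,0.0008]],"turn":[[0,0,0],[0,0,0],[0,0,0],[0,0,0],[0,0,0]],"hand":[-1,-1,-1,-1,-1]}' 50; python3 -c "
from h import *
s=arm.get_state();print(s['moment'].round(2))"
```

```text
t: 12.55
tcp_pos: [0.597, -0.1013, 0.1673]
eef_rot: [0.0, 0.687, 0.726, 0.0]
force: [-0.4, 4.7, 4.3]
grip_width: 0.0134
gripper_force: 50.1
[ 0.96 -0.07  0.05]
```

```bash
python3 -m handwheel '{"dp":[[0,0,0],[0,0,0],[0,0,0],[0,0,0],[0,0,0],[0,0,0],[0,0,0],[0,0,0]],"turn":[[0,0,0],[0,0,0],[0,0,0],[0,0,0],[0,0,0],[0,0,0],[0,0,0],[0,0,0]],"hand":[-0.7,-0.6,-0.4,-0.2,0,0.2,0.3,0.3]}' 20; python3 -m handwheel '{"dp":[[0,0,-0.005],[0,0,-0.015],[0,0,-0.03],[0,0,-0.045],[0,0,-0.06],[0,0,-0.08],[0,0,-0.1],[0,0,-0.12],[0,0,-0.12],[0,0,-0.12]],"turn":[[0,0,0],[0,0,0],[0,0,0],[0,0,0],[0,0,0],[0,0,0],[0,0,0],[0,0,0],[0,0,0],[0,0,0]],"hand":[0.3,0.3,0.3,0.3,0.3,0.3,0.3,0.3,0.3,0.3]}' 20
python3 - <<'E'
from h import *
ims=[]
for n,(r,c0) in(('scene',(200,340)),('side',(110,270))):
    c=imaging.read_camera(n); W=cloud(c); i=c['img']; P=W.reshape(-1,3); C=i.reshape(-1,3).astype(int); sat=C.max(1)-C.min(1); br=C.max(1)
    near=(abs(P[:,0]-.59)<.06)&(abs(P[:,1]+.102)<.06)&(sat<40)
    q=P[near&(br<80)&(P[:,2]>.168)&(P[:,2]<.21)]; print(n,'tab',len(q),q.mean(0).round(4),'ztop',np.percentile(q[:,2],[90,99]).round(4))
    q=P[near&(br>60)&(P[:,2]>.154)&(P[:,2]<.165)]; print('roof z',len(q),np.percentile(q[:,2],[50,90]).round(4))
    ims.append(cv2.resize(i[r:r+150,c0:c0+200],(400,300),interpolation=cv2.INTER_CUBIC))
cv2.imwrite('pics/fin.png',np.hstack(ims)); s=arm.get_state(); print(s['tcp_pos'],s['force'],s['t'])
E
```

```text
t: 13.22
tcp_pos: [0.5967, -0.1017, 0.1666]
eef_rot: [0.0, 0.687, 0.726, -0.0]
force: [0.1, -0.6, -0.2]
grip_width: 0.0555
gripper_force: 0.0
t: 14.05
tcp_pos: [0.5977, -0.1016, 0.2891]
eef_rot: [0.002, 0.687, 0.726, 0.001]
force: [0.4, -0.3, -0.5]
grip_width: 0.0552
gripper_force: 0.0
scene tab 252 [ 0.5893 -0.1039  0.186 ] ztop [0.1958 0.1977]
roof z 318 [0.1559 0.1575]
side tab 174 [ 0.5937 -0.0964  0.1854] ztop [0.1971 0.1993]
roof z 174 [0.1572 0.159 ]
[ 0.59648321 -0.10142763  0.28640911] [-0.32406906 -0.34529644 -0.29014172] 14.15
```

View pics/fin.png

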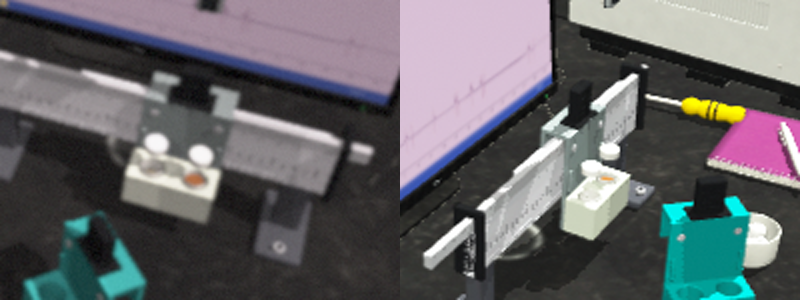

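The carrier hangs at the notch with both vials upright, at (155,145) and (200,155) in the left panel. Its tab top is at z 0.197 (expected 0.196), so the key is home. The gripper is clear.

```bash
python3 -c "
from bench import job
print(job.close_job())"
```

```text
the job is handed in; nothing more can be done
None
```

The carrier hangs on the rail with its key home in the notch (6 mm drop felt, confirmed by camera), both vials upright and the gripper clear; I handed it in at about 14 s, and no verdict came back.

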